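# Start the buffing drill: guard down, half trigger, pause, lock on

## Task

Get the bench drill buffing: first swing the yellow guard fully shut over the buffing wheel. Then press the drill's red trigger button down to its halfway stop, hold it there for a good second so the wheel spins up slowly, and only then press it fully down until it stays locked on, and let go. Do not press the trigger while the guard is open, and leave the other things on the shelf where they lie.

Things in the scene. Friction and masses are not known exactly. Their poses are not given: they have to be found in the camera images.
- station: Fixed plywood board 170 x 380 x 18 mm carrying a green straight-bodied cordless drill lying along its y (axis 75 mm up, black battery at the -y end, to 106 mm high), white 80 mm buffing wheel at the +y end, centre (0, 125, 75) mm. Origin: centre of the board's underside, on the shelf; z up, x away from the robot at yaw 0. Trigger pad centred at (0, -50) mm in this frame.
- guard_hinge (a point): Point on the guard's hinge line, at mid-width of the guard: fixed at (66, 125, 130) mm in the station's frame; the hinge line runs along the station's y. Two posts carry it, tops at 133 mm, at x = 68, y = 80 and 170 mm.
- guard (a joint): Angle of the yellow hood guard, rad: 0 = shut, roof level over the wheel and reaching from the hinge to the station's -x; 1.57 = upright; 2.0 = leaning back to +x. Starts at 1.3 to 1.85. Stiff hinge: stays where left, takes 1 to 3 N at the free edge. Roof: flat plate 130 mm from hinge line to edge, 76 mm wide, 4 mm thick, mid-plane on the hinge line; inside, a 45 mm lip at the edge and 30 mm cheeks.
- guard_edge (a point): Middle of the guard's free edge, on the outer face of the roof plate, 130 mm from the hinge line; its height above the shelf is 132 mm when shut.
- trigger_top (a point): Centre of the top face of the red trigger pad, 30 x 44 mm (long along the station's y), facing up; 137.5 mm above the shelf untouched. It is pressed straight down; it moves with the pad. The black housing below it, 44 x 70 mm, has its top at 114 mm.
- trigger_half (a joint): First-stage travel of the trigger, m: 0 = up, 0.008 = at the halfway stop. Light spring, 2 N rising to 5 N; springs back when released.
- trigger_full (a joint): Second-stage travel, m, which adds to the first: 0 = not begun, 0.008 = fully down (pad 16 mm below its free height). A stiff detent: it does not move below about 14 N at the pad, goes down under some 15 N, and then stays down, locked on, for good. After release a locked trigger rises by the first-stage 8 mm only.
- bitcase: Blue plastic drill-bit case, latch closed, 110 x 180 x 45 mm; origin under its centre. Leave alone.
- mallet: Hard orange silicone mallet, head 64 x 105 x 64 mm, wooden handle along its -x to 230 mm; origin under the head's centre. Leave alone.
- square: Steel square lying flat, steel blade 170 x 32 mm along its x at y = +44 mm, dark wooden stock 20 x 120 x 14 mm across it at x = -90 mm. Leave alone.
- offcut_a: Pale timber offcut, 70 x 140 x 35 mm; origin under its centre. Leave alone.
- offcut_b: Darker timber offcut, 90 x 120 x 45 mm; origin under its centre. Leave alone.
- polish: Round tin of polish, 76 mm across, 70 mm high; origin under its centre. Leave alone.
- battery: Spare black battery pack, 75 x 100 x 59 mm, between the drill board and the robot; origin under its centre. Leave alone.

How it is judged (in metres and radians):
On the way, in this order (a step that is already met when the one before it is completed fails the run):
1. the guard is fully shut, the trigger not pressed (value of joint guard below 0.06 rad and value of joint trigger_half below 0.003 m), for 0.2 s.
2. the trigger is held at its halfway stop, second stage not begun, guard shut (value of joint trigger_half above 0.006 m and value of joint trigger_full below 0.002 m and value of joint guard below 0.08 rad), for 0.8 s.
3. the trigger is fully down (value of joint trigger_full above 0.0062 m), for 0.1 s.
At the end, for the whole second after the job is handed in: the trigger is locked on (second stage more than 6.2 mm of 8 down) and let go (first stage sprung back to within 2 mm), and the guard is shut to within 0.08 rad and still (value of joint trigger_full above 0.0062 m and value of joint trigger_half below 0.002 m and value of joint guard below 0.08 rad and velocity of joint guard below 0.05 rad/s); the robot touches nothing.
It fails at once if the trigger is pressed (more than 4 mm) while the guard is open (more than 0.15 rad) (value of joint guard above 0.15 rad and (value of joint trigger_half above 0.004 m or value of joint trigger_full above 0.002 m)).
It fails at once if one of the other things on the shelf is moved by more than 30 mm (distance of any of bitcase, mallet, square, offcut_a, offcut_b, polish, battery from where it was at the start of the episode above 0.03 m).
It also fails if it takes over 48 s, if anything falls off the work surface, if the arm or the gripper's body presses on something with over 40 N, if the wrist force passes 120 N, or if a joint passes its speed limit or range.

## Robot

A 6-joint arm with a two-finger parallel gripper is mounted at the origin on the work surface. World frame = base frame: x ahead of the robot, y to its left, z up, the work surface at z = 0. Lengths are in mm, angles in rad, forces in N, time in s.
With the tool pointing down it reaches from about 350 to 975 mm from the base axis. Payload 7.1 kg.
Tool frame: the origin (TCP) lies on the front face of the gripper's body, between the roots of the fingers; the fingertips stand 80 mm ahead of it and the grasp point (between the pads) lies 61 mm ahead of it; z points along the fingers, y is the line along which they close (so a half turn about z gives the same grasp; the last joint's range is limited). The gripper opens to 88 mm and grips with 3 to 60 N. Pads are 20 mm wide; open, the fingers measure 115 mm over their backs; the gripper's body (75 mm by 178 mm) begins 61 mm behind the grasp point.
Start: joints at [1.247, 0.423, 1.63, -0, 1.089, -0.019], TCP at [187.532, 596.185, 302.675] pointing down, gripper open.
Joint ranges: [-3, 3], [-0.9, 2.11], [0.09, 2.58], [-1.31, 4.45], [0.11, 2.69], [-2.54, 2.54]. Speed limits (rad/s): [2.39, 2.39, 3.01, 3.14, 3.14, 3.14].

## Interface

Orientations are given as a rotation vector (axis times angle).
In Python, from workcell import readout, vision, close_job gives the robot as it stands.
- The arm moves only by the tool servo_tool, never from a script. Its argument "plan" is a list that holds one entry, the list of rows, each a list of 7 numbers: the gripper command: -1 is fully open, 1 is shut, values between are in proportion, then the shift along the world's x, y, z in units of 40 mm (1.0 is 40 mm), then the turn, a rotation vector about the world's x, y, z in units of 5 degrees (1.0 is 5 degrees). A call has 1 to 5 rows; each row shifts and turns the commanded pose from where the row before left it; what a row does not reach is not made up. A row lasts 1/12 s, in which the tool goes at most 41.7 mm and 7.16 degrees, less where a joint would pass 70% of its speed; a pose out of reach is approached as far as the arm can. A call is refused whole if a number of a shift passes 1 or a number of a turn 1, either way. A call with a gripper value outside its range is refused whole. The fingers move at their own pace and stop on an object; the grip force is fixed at half the most. Time passes only in rows, so rows that do not move let the fingers close. It gives the time, the measured TCP pose, the force, the opening and the grip force at its end, in the units of the state.
- readout.get_obs(): the state, without advancing time (a new reading comes with each control period).
- vision.get_image(name): name is "scene" or "side" or "wrist"; returns the picture (420x560x3 uint8, red, green, blue); there is no depth.
- vision.camera_params(name): a dict with "fx", "fy", "cx", "cy" (pixels), "rvec" (rotation vector, rad) and "tvec" (3), from world to camera coordinates, as OpenCV has them; the wrist camera has in their place "hand_eye" (4x4, takes a point from camera to tool coordinates, whose origin is the TCP and whose axes are the flange's). Camera axes: x right, y down, z forward; pixel columns grow to the right and rows downward; lengths in mm; the calibration is good to about 2 mm. A picture is of the moment at which its call begins: read the wrist's pose just before it. camera_params takes no time and is no camera call.
- close_job(): hands the job in; it is judged then, once.
The state is a dict: "t": time; "qpos": joint angles; "qvel": joint speeds; "joint_torque": joint torques, N m; "ee_pos": TCP position; "orientation": TCP orientation; "ft_force": force on the tool from outside, world axes, zero at the start; "moment": the same for the moment, N m; "width": finger opening in mm; "grasp_force": force on a finger pad.
Only numpy, scipy, OpenCV 4.12 (cv2) and the standard library are available. Lean on these libraries where they do the work, as an engineer would, in place of code of your own. Each camera call takes 0.05 s, during which the arm holds its last target. There are 200 camera calls.

## Working session

There is one attempt and no reset: what is moved stays moved. The work goes in short steps, Python scripts to look and compute and a tool call to move; the robot and the scene stay as the last step left them, time stands still between calls to the robot, and variables do not carry over. Pictures are saved under pics/ and viewed, at most 10 in all, crops included, and the job is handed in when it is done.

Besides the shell and the picture viewer there is one more tool, called after "Request:" as a command line: name --argument value ..., lists and objects as JSON in quotes. servo_tool: Moves the arm, as the interface text tells. Its arguments: {"type":"object","properties":{"plan":{"type":"array"}},"required":["plan"]}

```bash
mkdir -p pics; ls; cat > h.py <<'E'
import numpy as np, cv2
from scipy.spatial.transform import Rotation as R
from workcell import readout, vision
def cam(name, obs=None):
    p=vision.camera_params(name)
    K=np.array([[p["fx"],0,p["cx"]],[0,p["fy"],p["cy"]],[0,0,1]])
    if name=="wrist":
        H=np.array(p["hand_eye"]); T=np.eye(4); T[:3,:3]=R.from_rotvec(obs["orientation"]).as_matrix(); T[:3,3]=obs["ee_pos"]
        W=np.linalg.inv(T@H); return K,W[:3,:3],W[:3,3]
    return K,R.from_rotvec(np.ravel(p["rvec"])).as_matrix(),np.ravel(p["tvec"])
def ray(c,uv):
    K,r,t=c; d=r.T@np.linalg.inv(K)@[uv[0],uv[1],1.]; return -r.T@t,d/np.linalg.norm(d)
def plane(c,uv,z):
    o,d=ray(c,uv); return o+d*(z-o[2])/d[2]
def two(c1,a,c2,b):
    o,d=ray(c1,a);p,e=ray(c2,b)
    s=np.linalg.lstsq(np.c_[d,-e],p-o,rcond=None)[0]; A=o+s[0]*d;B=p+s[1]*e
    return (A+B)/2,np.linalg.norm(A-B)
def proj(c,P):
    K,r,t=c; q=(r@np.atleast_2d(P).T).T+t; q=q@K.T; return q[:,:2]/q[:,2:]
def shot(name,f):
    o=readout.get_obs(); im=vision.get_image(name); cv2.imwrite(f"pics/{f}.png",im[:,:,::-1]); return im,cam(name,o)
E
python3 - <<'E'
from h import *
a,_=shot("scene","s1");b,_=shot("side","d1")
for n in("scene","side"):
    K,r,t=cam(n);print(n,(-r.T@t).round(),r[2].round(2))
o=readout.get_obs();print(o)
E
```

```text
pics
scene [1005. -310. 1215.] [-0.4   0.25 -0.88]
side [ 345. -952. 1098.] [ 0.11  0.69 -0.72]
{'t': 0.1, 'qpos': array([ 1.24701545e+00,  4.23740590e-01,  1.63060129e+00, -1.67797035e-05,
        1.08857658e+00, -1.89885022e-02]), 'qvel': array([-0.00076715,  0.00070988, -0.00205368, -0.00059956,  0.00032605,
       -0.00084986]), 'joint_torque': array([ 2.70722130e-04, -5.45612919e+01, -2.74324840e+01,  6.46235724e-02,
        1.88280962e-02, -2.69373388e-06]), 'ee_pos': array([187.40920585, 595.83826343, 301.99905674]), 'orientation': array([-4.76871400e-01, -3.10497427e+00,  2.05590737e-03]), 'ft_force': array([-0.15262903,  0.53619886,  0.78596352]), 'moment': array([ 0.0213248 , -0.04444177,  0.07140469]), 'grasp_force': 0.0, 'width': 87.72250014823771}
```

View pics/s1.png

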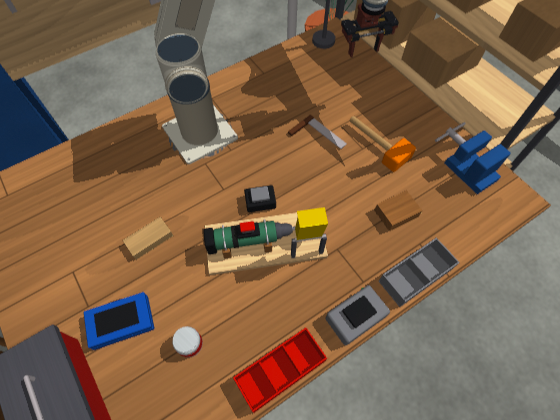

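View pics/d1.png

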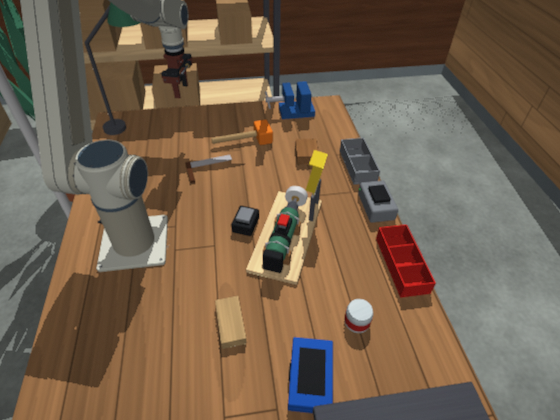

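The scene view shows the drill with its red pad near (247,227) and the upright yellow guard near (312,223). In the side view they are near (284,220) and (317,170). Next I'll measure the pad and the board's direction.

```bash
python3 - <<'E'
from h import *
a=cv2.imread("pics/s1.png");b=cv2.imread("pics/d1.png");cs,cd=cam("scene"),cam("side")
def blob(im,lo,hi,roi):
    h=cv2.cvtColor(im,cv2.COLOR_BGR2HSV);m=cv2.inRange(h,lo,hi);k=np.zeros_like(m);x,y,X,Y=roi;k[y:Y,x:X]=m[y:Y,x:X]
    n,l,s,c=cv2.connectedComponentsWithStats(k);i=1+np.argmax(s[1:,4]);return c[i],s[i],(l==i)
rs=blob(a,(0,150,90),(8,255,255),(200,190,350,290));rd=blob(b,(0,150,90),(8,255,255),(240,150,340,290))
ys=blob(a,(22,150,80),(35,255,255),(200,190,350,290));yd=blob(b,(22,150,80),(35,255,255),(240,130,340,290))
for x in(rs,rd,ys,yd):print(x[0].round(1),x[1])
print(two(cs,rs[0],cd,rd[0]),plane(cs,rs[0],135),plane(cd,rd[0],135))
print(two(cs,ys[0],cd,yd[0]))
for n,y in(("s",ys),("d",yd)):
    q=np.argwhere(y[2])[:,::-1].astype(np.float32);print(n,cv2.boxPoints(cv2.minAreaRect(q)).round(1).tolist())
A=cv2.resize(a[195:280,195:335],None,fx=5,fy=5,interpolation=cv2.INTER_CUBIC)[:,:700]
B=cv2.resize(b[145:285,240:335],None,fx=4.2,fy=4.2,interpolation=cv2.INTER_CUBIC)
cv2.imwrite("pics/cA.png",A);cv2.imwrite("pics/cB.png",B)
E
```

```text
[247.  226.1] [240 221  15  11 136]
[283.1 219.5] [277 214  13  12 107]
[310.7 223. ] [295 207  33  33 852]
[315.8 168.8] [306 150  22  44 490]
(array([502.43162729, -86.81635355, 134.23511551]), np.float64(0.3170358547538653)) [502.6495052  -86.86396943 135.        ] [502.40118365 -87.66015171 135.        ]
(array([631.41965222,  46.71439691, 218.32846142]), np.float64(1.6385207675844422))
s [[292.29998779296875, 211.1999969482422], [324.8999938964844, 206.60000610351562], [329.0, 234.89999389648438], [296.3999938964844, 239.5]]
d [[299.79998779296875, 188.60000610351562], [313.1000061035156, 148.6999969482422], [327.79998779296875, 153.60000610351562], [314.5, 193.5]]
```

View pics/cA.png

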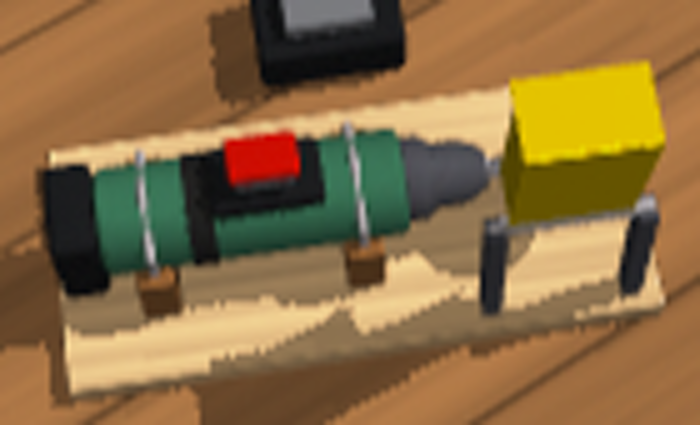

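View pics/cB.png

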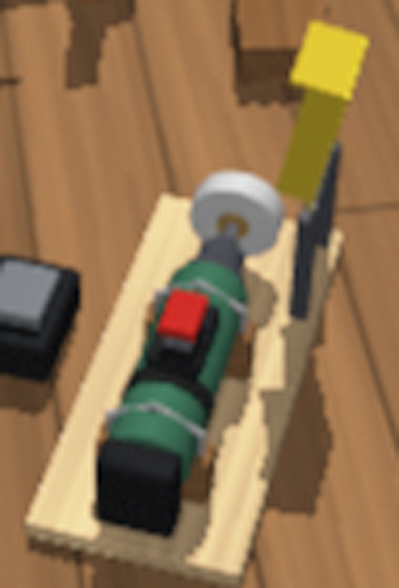

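The crops show the board's corners and the guard near upright. Its free edge is the bright/dark boundary, and the lip faces the robot.

```bash
python3 - <<'E'
from h import *
cs,cd=cam("scene"),cam("side")
S=lambda x,y:(195+x/5,195+y/5); D=lambda x,y:(240+x/4.2,145+y/4.2)
loc=[(-85,-190),(85,-190),(85,190),(-85,-190),(85,-190),(-85,190),(85,190)]
P=[plane(cs,S(*q),18)[:2] for q in[(50,152),(72,393),(662,303)]]+[plane(cd,D(*q),18)[:2] for q in[(30,522),(245,575),(162,195),(342,235)]]
L=np.array(loc,float);P=np.array(P);print(P.round(0).tolist())
l=L-L.mean(0);p=P-P.mean(0);th=np.arctan2((l[:,0]*p[:,1]-l[:,1]*p[:,0]).sum(),(l*p).sum())
Rm=R.from_euler('z',th).as_matrix();t=P.mean(0)-Rm[:2,:2]@L.mean(0)
print("yaw",th,"t",t,"res",(P-(L@Rm[:2,:2].T+t)).round(1).tolist())
W=lambda x,y,z:(Rm@[x,y,z]+[t[0],t[1],0]).round(1)
print("pad",W(0,-50,137.5),"hinge",W(66,125,130),"shut edge mid",W(-64,125,132))
ea=two(cs,S(522,163),cd,D(350,98));eb=two(cs,S(662,145),cd,D(368,40));print(ea,eb)
for e in(ea,eb):print("local",Rm.T@(e[0]-[t[0],t[1],0]))
E
```

```text
[[369.0, -177.0], [524.0, -247.0], [679.0, 95.0], [373.0, -180.0], [527.0, -250.0], [528.0, 163.0], [679.0, 90.0]]
yaw -0.4269193989442461 t [525.65235887 -42.5461653 ] res [[-0.7, 3.1], [-0.0, 3.8], [-2.4, -0.1], [3.3, 0.7], [2.4, 0.5], [0.6, -2.4], [-3.2, -5.6]]
pad [504.9 -88.1 137.5] hinge [637.5  43.9 130. ] shut edge mid [519.2  97.7 132. ]
(array([641.8793828 ,  -1.01902926, 259.89090569]), np.float64(2.2122592485210717)) (array([672.85416624,  67.90424457, 257.01319279]), np.float64(1.5297035666646097))
local [ 88.60005671  85.92586379 259.89090569]
local [ 88.25575033 161.48866111 257.01319279]
```

Request:
servo_tool --plan '[[[1,0.6,-0.68,0.4,0,0,-0.28],[1,0.6,-0.68,0.4,0,0,-0.28],[1,0.6,-0.68,0.4,0,0,-0.28],[1,0.6,-0.68,0.4,0,0,-0.28],[1,0.66,-0.74,0.1,0,0,-0.28]]]'

```text
t: 0.52
ee_pos: [310.9, 457.3, 372.9]
orientation: [0.666, 3.069, 0.005]
ft_force: [0.6, -0.2, 0.4]
width: 57.9
grasp_force: 0.0
```

Request:
servo_tool --plan '[[[1,0.66,-0.74,0,0,0,0],[1,0.66,-0.74,0,0,0,0],[1,0.66,-0.74,0,0,0,0],[1,0.66,-0.74,0,0,0,0],[1,0.66,-0.74,0,0,0,0]]]'

```text
t: 0.93
ee_pos: [442.7, 308.0, 370.5]
orientation: [-0.665, -3.07, 0.0]
ft_force: [-0.3, 0.5, -0.4]
width: 24.5
grasp_force: 0.0
```

Request:
servo_tool --plan '[[[1,0.66,-0.74,0,0,0,0],[1,0.66,-0.74,0,0,0,0],[1,0.66,-0.74,0,0,0,0],[1,0.66,-0.74,0,0,0,0],[1,0,0,0,0,0,0]]]'

```text
t: 1.35
ee_pos: [551.0, 186.8, 370.4]
orientation: [0.672, 3.067, -0.002]
ft_force: [0.1, -0.6, 0.2]
width: 0.5
grasp_force: 0.0
```

Request:
servo_tool --plan '[[[1,0.76,-0.64,0,0,0,0],[1,0.76,-0.64,0,0,0,0],[1,0.76,-0.64,0,0,0,0],[1,0.76,-0.64,0,0,0,0],[1,0.7,-0.7,0,0,0,0]]]'

```text
t: 1.77
ee_pos: [698.2, 60.3, 370.2]
orientation: [-0.665, -3.07, -0.0]
ft_force: [-0.2, 1.0, -0.6]
width: 0.5
grasp_force: 0.0
```

Request:
servo_tool --plan '[[[1,0.1,-0.8,0,0,0,0],[1,0,-0.3,0,0,0,0],[1,0,0,0,0,0,0]]]'

```text
t: 2.02
ee_pos: [700.9, 14.6, 369.7]
orientation: [-0.67, -3.068, 0.001]
ft_force: [-0.6, 0.4, 0.2]
width: 0.7
grasp_force: 0.0
```

```bash
python3 - <<'E'
from h import *
im,c=shot("wrist","w1");im2,_=shot("side","d2")
o=readout.get_obs();print(o["ee_pos"].round(1))
print(proj(c,[[504.9,-88.1,137.5],[641.9,-1,260],[672.8,67.9,257],o["ee_pos"]-[0,0,80]]).round())
B=cv2.resize(im2[120:270,230:380],None,fx=3,fy=3,interpolation=cv2.INTER_CUBIC)[:,:,::-1]
W=cv2.resize(im[:,:,::-1],(448,336)); cv2.imwrite("pics/c2.png",np.hstack([B[:336,:350],W]))
E
```

```text
[700.5  17.6 370.4]
[[ 66.  31.]
 [211. 161.]
 [349. 159.]
 [287. 261.]]
```

View pics/c2.png

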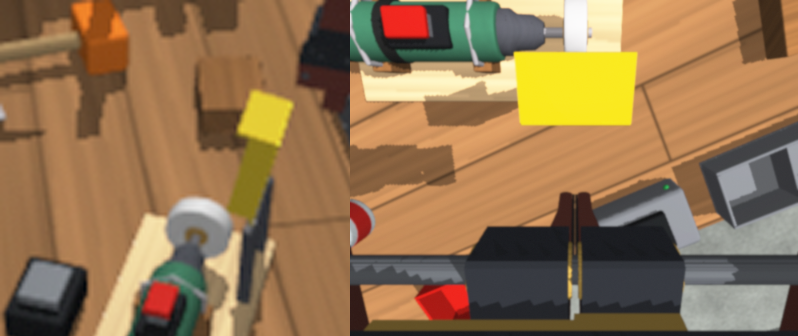

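The wrist view confirms the guard edge at about (212–352, 155), against a predicted (211–349, 160), with the fingers centred behind it. I'll lower and push.

Request:
servo_tool --plan '[[[1,0,0,-0.8,0,0,0],[1,0,0,-0.8,0,0,0],[1,-0.34,0.15,0,0,0,0],[1,-0.34,0.15,0,0,0,0],[1,-0.34,0.15,0,0,0,0]]]'

```text
t: 2.53
ee_pos: [659.0, 37.3, 305.9]
orientation: [-0.662, -3.07, 0.0]
ft_force: [1.3, -1.5, 1.4]
width: 0.2
grasp_force: 1.0
```

Request:
servo_tool --plan '[[[1,-0.36,0.165,0,0,0,0],[1,-0.36,0.165,0,0,0,0],[1,-0.36,0.165,0,0,0,0],[1,0,0,0,0,0,0]]]'

```text
t: 2.87
ee_pos: [614.5, 57.7, 307.1]
orientation: [-0.661, -3.07, -0.001]
ft_force: [-0.3, -0.5, -1.0]
width: 0.9
grasp_force: 0.0
```

Request:
servo_tool --plan '[[[1,-0.27,0.12,-0.16,0,0,0],[1,-0.27,0.12,-0.23,0,0,0],[1,-0.24,0.11,-0.27,0,0,0],[1,-0.24,0.11,-0.27,0,0,0],[1,0,0,0,0,0,0]]]'

```text
t: 3.28
ee_pos: [574.3, 74.8, 268.1]
orientation: [-0.662, -3.068, 0.001]
ft_force: [0.0, -0.0, -0.6]
width: 0.5
grasp_force: 0.0
```

Request:
servo_tool --plan '[[[1,-0.15,0.07,-0.33,0,0,0],[1,-0.15,0.07,-0.33,0,0,0],[1,-0.06,0.03,-0.35,0,0,0],[1,-0.06,0.03,-0.25,0,0,0],[1,0,0,0,0,0,0]]]'

```text
t: 3.7
ee_pos: [558.9, 81.7, 217.7]
orientation: [-0.664, -3.068, 0.001]
ft_force: [-0.2, 1.1, 0.1]
width: 0.3
grasp_force: 0.0
```

Request:
servo_tool --plan '[[[1,0,0,-0.08,0,0,0],[1,0,0,-0.08,0,0,0],[1,0,0,-0.05,0,0,0],[1,0,0,0,0,0,0]]]'

```text
t: 4.03
ee_pos: [560.2, 81.3, 212.2]
orientation: [0.666, 3.069, 0.001]
ft_force: [-4.7, 0.9, 9.4]
width: 0.4
grasp_force: 4.9
```

```bash
python3 - <<'E'
from h import *
im,c=shot("wrist","w2");im2,_=shot("side","d3");im3,_=shot("scene","s3")
o=readout.get_obs();print(o["ee_pos"].round(1),o["ft_force"].round(1))
B=cv2.resize(im2[120:270,230:380],None,fx=2.2,fy=2.2)[:,:,::-1];C=cv2.resize(im3[170:320,200:350],None,fx=2.2,fy=2.2)[:,:,::-1]
cv2.imwrite("pics/c3.png",np.hstack([B,C]))
E
```

```text
[560.2  81.3 212.2] [-3.5  0.5 10.3]
```

View pics/c3.png

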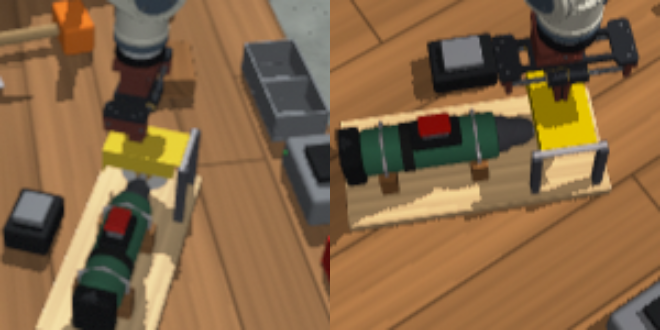

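Both views show the guard lying level over the wheel. The tip is at 132.2 mm with 10 N, so it is on its stop. I'll lift off and go above the pad.

Request:
servo_tool --plan '[[[1,0,0,-0.05,0,0,0],[1,0,0,0,0,0,0],[1,0,0,0.5,0,0,0],[1,0,0,0.8,0,0,0],[1,0,0,0,0,0,0]]]'

```text
t: 4.6
ee_pos: [562.4, 81.4, 266.2]
orientation: [0.664, 3.062, 0.004]
ft_force: [0.6, 0.6, -0.3]
width: 0.7
grasp_force: 0.0
```

Request:
servo_tool --plan '[[[1,-0.27,-0.85,0,0,0,0],[1,-0.27,-0.85,0,0,0,0],[1,-0.27,-0.85,0,0,0,0],[1,-0.27,-0.85,0,0,0,0],[1,-0.27,-0.85,0,0,0,0]]]'

```text
t: 5.02
ee_pos: [505.1, -90.3, 260.9]
orientation: [0.665, 3.069, -0.0]
ft_force: [0.4, -0.1, 0.2]
width: 0.8
grasp_force: 0.0
```

Request:
servo_tool --plan '[[[1,0,0,0,0,0,0],[1,0,0,0,0,0,0]]]'

```text
t: 5.18
ee_pos: [505.3, -90.5, 260.9]
orientation: [0.671, 3.068, 0.0]
ft_force: [0.1, -0.3, -0.5]
width: 0.6
grasp_force: 0.0
```

```bash
python3 - <<'E'
from h import *
o=readout.get_obs();im,c=shot("wrist","w4");im2,cd=shot("side","d4")
print(o["ee_pos"].round(1),o["ft_force"].round(1))
h=cv2.cvtColor(im,cv2.COLOR_RGB2HSV);m=cv2.inRange(h,(0,170,150),(8,255,255))
n,l,s,ce=cv2.connectedComponentsWithStats(m);i=np.argsort(-s[1:,4])[:3]+1
for k in i:print(s[k],ce[k].round(),plane(c,ce[k],137.5).round(1))
print(proj(c,[[504.9,-88.1,137.5],o["ee_pos"]-[0,0,80]]).round())
B=cv2.resize(im2[120:270,230:350],None,fx=2.8,fy=2.8)[:,:,::-1]
cv2.imwrite("pics/c4.png",np.hstack([B,im[:,:,::-1]][:1]+[cv2.resize(im[:,:,::-1],(448,B.shape[0]))]))
E
```

```text
[505.3 -90.5 260.9] [ 0.1 -0.3 -0.5]
[ 251  202   70   45 2770] [287. 222.] [500.  -84.5 137.5]
[[285. 231.]
 [282. 263.]]
```

View pics/c4.png

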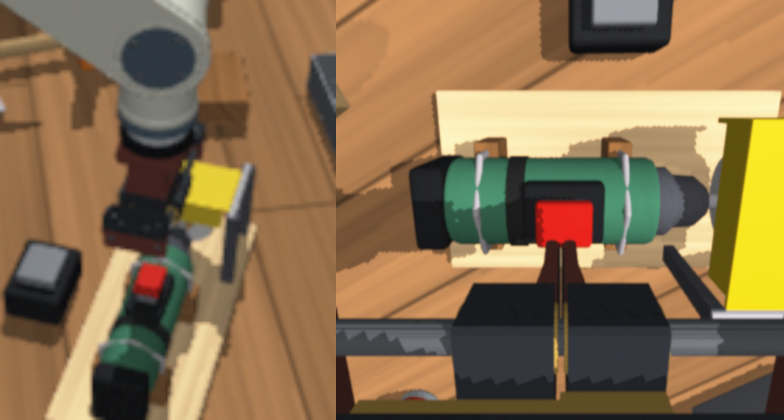

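The guard is still shut, and the pad centre in the wrist view is about (286,226), so roughly (503, −87). I'll shift slightly and go down.

Request:
servo_tool --plan '[[[1,-0.06,0.09,-0.4,0,0,0],[1,0,0,-0.4,0,0,0],[1,0,0,-0.15,0,0,0],[1,0,0,-0.1,0,0,0],[1,0,0,0,0,0,0]]]'

```text
t: 5.7
ee_pos: [503.2, -84.3, 218.1]
orientation: [-0.663, -3.069, -0.0]
ft_force: [1.6, -0.5, 0.3]
width: 0.4
grasp_force: 0.0
```

Request:
servo_tool --plan '[[[1,0,0,-0.07,0,0,0],[1,0,0,-0.07,0,0,0],[1,0,0,0,0,0,0]]]'

```text
t: 5.95
ee_pos: [503.7, -85.0, 213.4]
orientation: [0.665, 3.069, 0.001]
ft_force: [1.0, 2.5, 2.9]
width: 0.2
grasp_force: 1.7
```

Request:
servo_tool --plan '[[[1,0,0,-0.06,0,0,0],[1,0,0,-0.05,0,0,0],[1,0,0,0,0,0,0]]]'

```text
t: 6.2
ee_pos: [503.7, -85.1, 209.2]
orientation: [0.666, 3.069, 0.001]
ft_force: [-0.3, 3.7, 6.4]
width: 0.6
grasp_force: 3.0
```

Request:
servo_tool --plan '[[[1,0,0,-0.025,0,0,0],[1,0,0,0,0,0,0],[1,0,0,0,0,0,0],[1,0,0,0,0,0,0],[1,0,0,0,0,0,0]]]'

```text
t: 6.62
ee_pos: [503.7, -85.1, 208.6]
orientation: [0.666, 3.069, 0.001]
ft_force: [-1.7, 4.8, 9.8]
width: 0.9
grasp_force: 5.0
```

The force rose to about 10 N with almost no travel, so the trigger is at the halfway stop. I'll hold it.

Request:
servo_tool --plan '[[[1,0,0,0,0,0,0],[1,0,0,0,0,0,0],[1,0,0,0,0,0,0],[1,0,0,0,0,0,0],[1,0,0,0,0,0,0]]]'

```text
t: 7.03
ee_pos: [503.7, -85.1, 208.6]
orientation: [0.666, 3.069, 0.001]
ft_force: [-0.6, 4.8, 10.6]
width: 0.4
grasp_force: 5.0
```

Request:
servo_tool --plan '[[[1,0,0,0,0,0,0],[1,0,0,0,0,0,0],[1,0,0,0,0,0,0],[1,0,0,0,0,0,0],[1,0,0,0,0,0,0]]]'

```text
t: 7.45
ee_pos: [503.7, -85.1, 208.6]
orientation: [0.666, 3.069, 0.001]
ft_force: [-0.3, 4.5, 9.8]
width: 0.6
grasp_force: 5.0
```

Request:
servo_tool --plan '[[[1,0,0,0,0,0,0],[1,0,0,0,0,0,0],[1,0,0,0,0,0,0],[1,0,0,0,0,0,0],[1,0,0,0,0,0,0]]]'

```text
t: 7.87
ee_pos: [503.8, -85.1, 208.6]
orientation: [0.666, 3.069, 0.001]
ft_force: [-1.0, 4.4, 10.2]
width: 0.1
grasp_force: 5.0
```

Held for over 1.2 s. Now I'll press fully down.

Request:
servo_tool --plan '[[[1,0,0,-0.07,0,0,0],[1,0,0,-0.07,0,0,0],[1,0,0,-0.07,0,0,0],[1,0,0,0,0,0,0]]]'

```text
t: 8.2
ee_pos: [503.9, -85.1, 201.4]
orientation: [0.666, 3.068, 0.001]
ft_force: [-4.8, 4.2, 23.8]
width: 1.1
grasp_force: 11.7
```

Request:
servo_tool --plan '[[[1,0,0,-0.04,0,0,0],[1,0,0,0,0,0,0],[1,0,0,0,0,0,0]]]'

```text
t: 8.45
ee_pos: [504.0, -85.1, 201.1]
orientation: [0.666, 3.068, 0.001]
ft_force: [-9.1, 6.9, 38.8]
width: 0.7
grasp_force: 19.5
```

It is on the bottom stop: 39 N with almost no travel. Releasing.

Request:
servo_tool --plan '[[[1,0,0,0.2,0,0,0],[1,0,0,0.4,0,0,0],[1,0,0,0.9,0,0,0],[1,0,0,0.9,0,0,0],[1,0,0,0.9,0,0,0]]]'

```text
t: 8.87
ee_pos: [502.5, -85.5, 330.7]
orientation: [-0.665, -3.069, 0.001]
ft_force: [2.0, 0.3, -1.5]
width: 0.2
grasp_force: 0.0
```

Request:
servo_tool --plan '[[[1,-0.6,0,0.5,0,0,0],[1,-0.6,0,0.5,0,0,0],[1,-0.6,0,0,0,0,0],[1,0,0,0,0,0,0],[1,0,0,0,0,0,0]]]'

```text
t: 9.28
ee_pos: [430.4, -85.5, 370.0]
orientation: [0.666, 3.069, -0.001]
ft_force: [-0.2, 0.1, -0.1]
width: 0.5
grasp_force: 0.0
```

```bash
python3 - <<'E'
from h import *
o=readout.get_obs();im,c=shot("wrist","w5");im2,cd=shot("side","d5")
print(o["ee_pos"].round(1),o["ft_force"].round(1))
B=cv2.resize(im2[120:270,230:350],None,fx=2.8,fy=2.8)[:,:,::-1]
cv2.imwrite("pics/c5.png",np.hstack([B,cv2.resize(im[:,:,::-1],(448,B.shape[0]))]))
E
```

```text
[430.4 -85.5 370. ] [-0.2  0.1 -0.1]
```

View pics/c5.png

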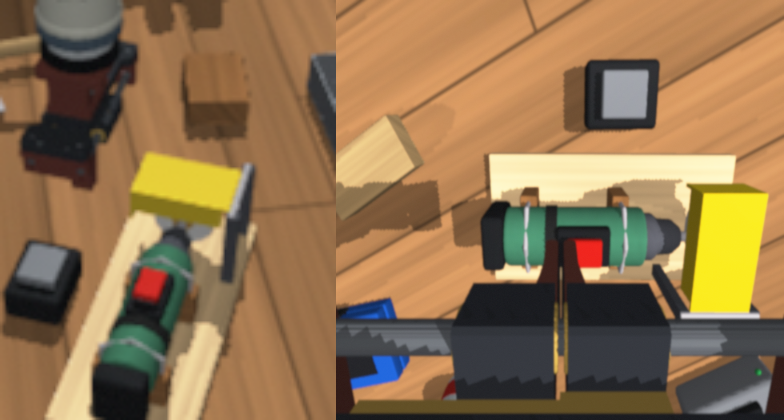

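The guard is shut and the arm is clear. Before handing in, I'll check the pad drop and the guard's level numerically.

```bash
python3 - <<'E'
from h import *
cd,cs=cam("side"),cam("scene");Rm=R.from_euler('z',-.427).as_matrix();T=np.array([525.7,-42.5,0])
im3,_=shot("scene","s5")
def cen(im,lo,hi,roi):
    m=cv2.inRange(cv2.cvtColor(im,cv2.COLOR_BGR2HSV),lo,hi);k=np.zeros_like(m);x,y,X,Y=roi;k[y:Y,x:X]=m[y:Y,x:X]
    p=np.argwhere(k>0);return p[:,::-1].mean(0).round(2),len(p),p.min(0)[::-1],p.max(0)[::-1]
roi=(240,120,340,290)
for f in("d1","d4","d5"):print(f,cen(cv2.imread(f"pics/{f}.png"),(0,150,90),(8,255,255),roi))
for f in("s1","s5"):print(f,cen(cv2.imread(f"pics/{f}.png"),(0,150,90),(8,255,255),(200,190,350,290)))
print("pad pred",[proj(cd,Rm@[0,-50,z]+T).round(2).tolist() for z in(137.5,129.5)])
print("yellow",cen(cv2.imread("pics/d5.png"),(22,150,60),(35,255,255),roi))
for a in(0,.1):
    C=[Rm@[66-r*np.cos(a)+2*np.sin(a),y,130+r*np.sin(a)+2*np.cos(a)]+T for r in(0,130) for y in(87,163)]
    print(a,proj(cd,C).round(1).tolist())
E
```

```text
d1 (array([283.08, 219.5 ]), 107, array([277, 214]), array([289, 225]))
d4 (array([283.14, 219.48]), 108, array([277, 214]), array([289, 225]))
d5 (array([283.04, 221.26]), 108, array([277, 216]), array([289, 227]))
s1 (array([246.97, 226.09]), 136, array([240, 221]), array([254, 231]))
s5 (array([247.17, 227.16]), 135, array([240, 222]), array([254, 232]))
pad pred [[[283.92, 218.97]], [[283.87, 220.66]]]
yellow (array([295.21, 187.08]), 741, array([277, 174]), array([315, 200]))
0 [[313.3, 195.5], [317.9, 181.0], [276.4, 188.1], [282.3, 174.1]]
0.1 [[313.3, 195.5], [317.9, 181.0], [276.7, 185.4], [282.6, 171.4]]
```

The pad sits 8 mm lower (1.8 px measured, 1.7 px predicted), so it is locked and sprung back. The guard's corner matches the shut position, at row 174 against 174.1.

```bash
python3 -c "
from workcell import close_job
print(close_job())"
```

```text
the job is handed in; nothing more can be done
None
```

The job is handed in, with no verdict returned. By my measurements the guard is shut, the trigger was held at halfway for over a second, then locked fully on and released, and the arm is clear of everything.

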